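# Balance a watch case on a bench balance

### The arm

A 7-joint arm with a two-finger parallel gripper is mounted at the origin on the work surface. World frame = base frame: x ahead of the robot, y to its left, z up, the work surface at z = 0. Lengths are in m, angles in rad, forces in N, time in s.
With the tool pointing down it reaches from about 0.4 to 0.875 m from the base axis. Payload 19.3 kg.
Tool frame: the origin (TCP) lies midway between the tips of the shut fingers; the grasp point (between the pads) lies bot.tcp_to_grasp behind it (bot.tcp_to_grasp is the distance from the TCP to the grasp point, in m); z points along the fingers, y is the line along which they close (so a half turn about z gives the same grasp; the last joint's range is limited). The gripper opens to 85 mm and grips with 20 to 120 N. Pads are 22 mm wide; open, the fingers measure 114 mm over their backs; the gripper's body (76 mm by 85 mm) begins 54 mm behind the grasp point. The pads swing forward as they close: fully open they stand 13 mm farther back than shut.
Start: joints at [1.16, 0.521, -0.036, 1.599, 0.021, 1.021, -0.113], TCP at [0.209, -0.589, 0.231] pointing down, gripper open.
Joint ranges: [-2.91, 2.91], [-0.3, 2.13], [-1.5, 1.42], [0.17, 2.43], [-1.26, 4.41], [0.16, 1.93], [-2.52, 2.52]. Speed limits (rad/s): [1.89, 1.89, 2.39, 2.39, 3.01, 3.01, 3.01].

### API

Orientations are given as [roll, pitch, yaw] about the fixed x, y, z axes, in that order (R = Rz(yaw) Ry(pitch) Rx(roll)).
In Python, from workcell import observe, imaging, bot gives the robot as it stands.
- The arm moves only by the tool send_rows, never from a script. Its argument "plan" is text: rows parted by semicolons, each of 7 numbers parted by spaces: the shift along the tool's x, y, z in m, then the turn, a rotation vector about the tool's x, y, z in degrees, then the finger opening in m, from 0 to 0.0854. In form: dx dy dz rx ry rz claw; .... A call has 1 to 10 rows; each row is the pose to reach, as a shift and turn from the pose commanded when the call began, along the tool's axes at that moment; what a row does not reach only later rows make up. A row lasts 1/12 s, in which the tool goes at most 41.7 mm and 7.16 degrees, less where a joint would pass 70% of its speed; a pose out of reach is approached as far as the arm can. A call with a gripper value outside its range is refused whole. The fingers move at their own pace and stop on an object; "grip_force" is the grip in N (left out, the last holds). Time passes only in rows, so rows that repeat a pose let the fingers close. It gives the time, the measured TCP pose, the force, the opening and the grip force at its end, in the units of the state.
- observe(): the state, without advancing time (a new reading comes with each control period).
- imaging.grab_frame(name): name is "scene" or "side" or "wrist"; returns a dict with "color" (400x640x3 uint8, red, green, blue), "fx", "fy", "cx", "cy" (pixels), "dist_coeffs" ([k1, k2, p1, p2, k3] as OpenCV has them; the pictures are not rectified), "eye" and "orientation" of the camera in the world; the wrist camera has in their place "tool_from_camera" (4x4, takes a point from camera to tool coordinates, whose origin is the TCP and whose axes are the flange's). Camera axes: x right, y down, z forward; pixel columns grow to the right and rows downward; lengths in m; the calibration is good to about 2 mm. A picture is of the moment at which its call begins: read the wrist's pose just before it. There is no depth.
- bot.job_done(): hands the job in; it is judged then, once.
The state is a dict: "clock": time; "qpos": joint angles; "qd": joint speeds; "joint_efforts": joint torques, N m; "position": TCP position; "tool_rot": TCP orientation; "force": force on the tool from outside, world axes, zero at the start; "moment": the same for the moment, N m; "grip_width": finger opening in m; "finger_force": force on a finger pad.
Only numpy, scipy, OpenCV 4.12 (cv2) and the standard library are available. Lean on these libraries where they do the work, as an engineer would, in place of code of your own. Each camera call takes 0.05 s, during which the arm holds its last target. There are 200 camera calls.

### The job

Weigh out the watch case on the bench balance: thread both steel ring weights, one on top of the other, down onto the post of the weight pan so that the beam tips to the pan side, and then nudge the poise along the beam towards the watch until the beam floats level on its own. The balance is delicate, so work gently: push the poise with the fingertips without squeezing it, do not lean on the pan or post, keep off the watch case, and leave the tray, loupe, screwdriver and dish where they are.

Things in the scene. Friction and masses are not known exactly. Their poses are not given: they have to be found in the camera images.
- stand: aluminium stand of the balance, fixed to the bench: base plate 110 x 130 x 12 mm, two upright cheeks. Origin: centre of its underside. Its y axis runs along the beam towards the weight pan; the watch is on the -y side; x is across the beam, z up. The pivot axis is level, along x.
- beam (a joint): tilt of the beam (rad): 0 level, positive = weight pan down, negative = watch down, stops at -0.1 and +0.1. Between the stops the rest angle is proportional to the imbalance: moving the poise 1 mm changes it by about 0.005 rad. It settles within about 2 s. Whatever touches beam or poise holds the beam by friction: the tilt is true only while nothing touches it.
- pan: weight pan at the +y end of the beam, tilting rigidly with it: steel disc 46 mm across, 3 mm thick, with an upright round post, 11 mm thick, 42 mm high. Origin: centre of the disc's upper face, 140 mm from the pivot along the beam, 15 mm below it; z along the post. A bracket rises to rail height 20 to 28 mm from the post's axis on the pivot side: fingers at a ring should close across the beam.
- post_top (a point): centre of the post's upper end, 42 mm above the pan's origin; z along the post.
- ring_a: steel ring weight lying flat on the bench: 30 mm outside, 14 mm bore, 16 mm high, 68 g. Origin: centre of its underside; z is its axis. Both rings are alike.
- ring_b: the second steel ring weight, same as ring_a. Both are always needed: with one on the post the watch side stays down; with both, and the poise where it starts, the pan side goes down.
- poise: steel sliding weight, 100 g, on top of the rail; stays where it is pushed (friction about 1.2 N). Block 18 mm along the beam, 22 mm across, 34 mm high. Origin: on the rail's upper face, mid-block; y along the beam towards the pan. Starts 40 to 50 mm from the pivot on the pan side, slides 55 mm either side of the pivot. To be pushed on its end faces by a fingertip: above 15 N harms it.
- watch: steel watch case, 44 mm across and 13 mm thick, lying flat in a spring clip at the -y end of the beam, 140 mm from the pivot, its mass unknown (113 to 151 g). Origin: centre of its underside. Not to be touched.
- tray: clear acrylic tray, 120 x 160 x 22 mm, bystander. Origin: centre of underside.
- loupe: steel watchmaker's loupe, 36 mm across and 34 mm high, bystander. Origin: centre of underside.
- screwdriver: yellow plastic-handled screwdriver, 150 mm long, lying down, bystander. Origin: centre of underside; handle towards its -x.
- dish: grey ceramic ring dish, 84 mm across, 24 mm high, bystander. Origin: centre of underside.
- pivot (a point): the beam's flexure pivot, 115 mm above the stand's origin; axes as the stand's. The beam's rail is 240 mm long, 12 mm wide, 8 mm thick; its upper face lies 12 mm above the pivot when level. A pointer needle hangs down at its middle, on the -x side.
- poise_top (a point): centre of the poise's top face, 34 mm above the rail. For level the poise must go 15 to 85 mm from its start towards the watch, depending on the watch's unknown mass: push, back off, watch the beam, correct.
Not all that is in view belongs to the job. What is shaped like the ring_b but brown or orange is not meant.

How it is judged:
On the way:
1. both rings are threaded on the post, one on the other and let go, and the beam has tipped to the pan side (horizontal distance between each of ring_a, ring_b and pan below 0.008 m and z of ring_a in the frame of pan between -0.004 and 0.0195 m and contact force between the fingers and ring_a below 0.1 N and z of ring_b in the frame of pan between -0.004 and 0.0195 m and contact force between the fingers and ring_b below 0.1 N and value of joint beam above 0.04 rad), for 0.3 s.
At the end, for the whole second after the job is handed in: both rings lie on the post, the lower on the pan and the other on it (within 8 mm of the pan's centre, undersides under 19.5 mm above the pan), let go, and the beam floats by itself, level within 0.025 rad (3.5 mm at the pan) and at rest (under 0.03 rad/s) (horizontal distance between each of ring_a, ring_b and pan below 0.008 m and z of ring_a in the frame of pan between -0.004 and 0.0195 m and contact force between the fingers and ring_a below 0.1 N and z of ring_b in the frame of pan between -0.004 and 0.0195 m and contact force between the fingers and ring_b below 0.1 N and value of joint beam between -0.025 and 0.025 rad and angular speed of pan below 0.03 rad/s); the robot touches nothing.
It fails at once if the poise is squeezed or pushed with more than 15 N (contact force between the fingers and poise above 15 N).
It fails at once if the pan or its post is pressed with more than 12 N, by the robot or through a ring (contact force between any of the fingers, the arm, ring_a, ring_b and pan above 12 N).
It fails at once if the watch case is touched with more than 1 N (contact force between any of the fingers, the arm and watch above 1 N).
It fails at once if the tray, loupe, screwdriver or dish is moved more than 15 mm (distance of any of tray, loupe, screwdriver, dish from where it was at the start of the episode above 0.015 m).
It also fails if it takes over 72 s, if anything falls off the work surface, if the arm or the gripper's body presses on something with over 40 N, if the wrist force passes 120 N, or if a joint passes its speed limit or range.

## Working session

There is one attempt and no reset: what is moved stays moved. The work goes in short steps, Python scripts to look and compute and a tool call to move; the robot and the scene stay as the last step left them, time stands still between calls to the robot, and variables do not carry over. Pictures are saved under pics/ and viewed, at most 10 in all, crops included, and the job is handed in when it is done.

Besides the shell and the picture viewer there is one more tool, called after "Request:" by a JSON object that holds its "name" and its "arguments", one argument or row to a line. send_rows: Moves the arm, as the interface text tells. Its arguments: {"type":"object","properties":{"plan":{"type":"string"},"grip_force":{"type":"number"}},"required":["plan"]}

```bash
ls; mkdir -p pics; cat > h.py <<'E'
import numpy as np, cv2
from workcell import observe, imaging, bot
from scipy.spatial.transform import Rotation as R
def rot(o):
    o=np.array(o,float)
    return o if o.shape==(3,3) else (R.from_euler('xyz',o).as_matrix() if o.size==3 else R.from_quat(o).as_matrix())
def grab(n):
    s=observe(); f=imaging.grab_frame(n)
    f['K']=np.array([[f['fx'],0,f['cx']],[0,f['fy'],f['cy']],[0,0,1]]);f['D']=np.array(f['dist_coeffs'],float)
    if n=='wrist':
        T=np.array(f['tool_from_camera']);Rt=rot(s['tool_rot'])
        f['R']=Rt@T[:3,:3];f['t']=Rt@T[:3,3]+np.array(s['position'])
    else: f['R']=rot(f['orientation']);f['t']=np.array(f['eye'])
    return f
def ray(f,p):
    u=cv2.undistortPoints(np.array([[p]],float),f['K'],f['D'])[0,0]
    return f['t'],f['R']@np.array([u[0],u[1],1])
def onz(f,p,z):
    o,d=ray(f,p);return o+d*(z-o[2])/d[2]
def proj(f,P):
    P=np.atleast_2d(P);rv=cv2.Rodrigues(f['R'].T)[0]
    return cv2.projectPoints(P.astype(float),rv,-f['R'].T@f['t'],f['K'],f['D'])[0][:,0]
def tri(f,p,g,q):
    a,d=ray(f,p);b,e=ray(g,q);s=np.linalg.lstsq(np.c_[d,-e],b-a,rcond=None)[0]
    return (a+d*s[0]+b+e*s[1])/2,np.linalg.norm(a+d*s[0]-b-e*s[1])
def save(f,name,crop=None,k=1):
    im=f['color']
    if crop: im=im[crop[1]:crop[3],crop[0]:crop[2]]
    cv2.imwrite('pics/'+name,cv2.resize(im[:,:,::-1],None,fx=k,fy=k,interpolation=cv2.INTER_CUBIC))
E
python3 - <<'E'
from h import *
s=observe();print(s,bot.tcp_to_grasp)
fs={n:grab(n) for n in('scene','side','wrist')}
import pickle;pickle.dump(fs,open('f0.pkl','wb'))
for n,f in fs.items():print(n,f['t'],f['R'].round(2).tolist(),f['fx'],f['dist_coeffs'])
cv2.imwrite('pics/a.png',np.vstack([cv2.resize(fs[n]['color'],(480,300))[:,:,::-1] for n in('scene','side')]))
save(fs['scene'],'s.png');save(fs['side'],'d.png')
E
```

```text
pics
{'clock': 0.0, 'qpos': array([ 1.15977755,  0.52200241, -0.03633067,  1.60000706,  0.02122896,
        1.02104534, -0.11278795]), 'qd': array([ 0.00040373,  0.00165054,  0.00021146, -0.00084073, -0.00037139,
       -0.000219  , -0.00143936]), 'joint_efforts': array([-3.11078315e-03, -9.27106977e+01,  1.97826102e+00, -3.69938529e+01,
        1.76790822e-02,  8.20021058e-03,  2.59024750e-05]), 'position': array([ 0.20876566, -0.58876251,  0.23073325]), 'tool_rot': array([-3.14052072e+00,  9.78284716e-05,  3.40838859e-01]), 'force': array([-0.27207065, -0.1755363 ,  0.09435298]), 'moment': array([ 0.01307374, -0.0039423 , -0.01182287]), 'finger_force': 0.0, 'grip_width': 0.08532586952725206} 0.0187
scene [1.14846818 0.18376677 0.79467974] [[-0.34, 0.71, -0.62], [0.94, 0.26, -0.21], [0.01, -0.65, -0.76]] 384.46669850312577 [-0.0858673  0.         0.         0.         0.       ]
side [ 0.39818324 -0.84265082  0.84936603] [[0.97, -0.14, 0.19], [-0.23, -0.64, 0.73], [0.02, -0.75, -0.66]] 473.03380192578453 [-0.10980114  0.          0.          0.          0.        ]
wrist [ 0.27775981 -0.56452051  0.37364419] [[0.33, -0.9, -0.27], [-0.94, -0.32, -0.1], [-0.0, 0.29, -0.96]] 356.8638151141656 [-0.02412162  0.          0.          0.          0.        ]
```

View pics/s.png

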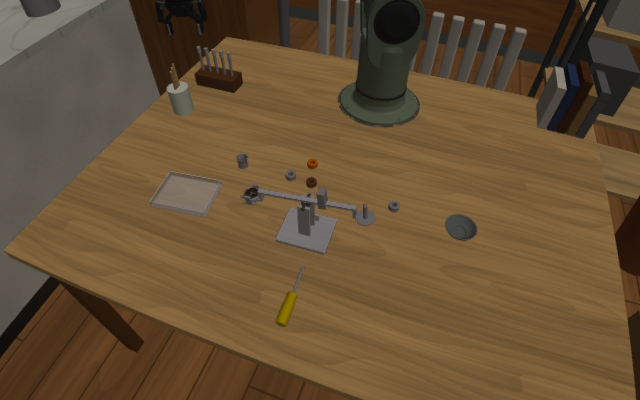

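View pics/d.png

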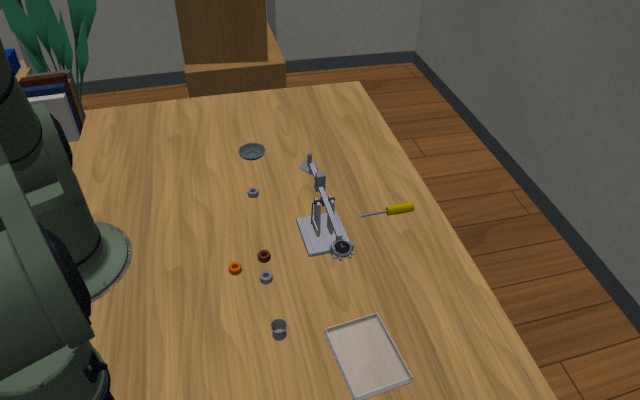

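Scene picture: the grey rings are at (291,175) and (394,206). The look-alikes are orange at (312,164) and brown at (311,183), so they don't count. The taller grey cup at (243,160) is the loupe, pan at (365,215), watch at (254,194), poise at (322,198). In the side view the grey rings are at (266,277) and (253,192). I'll confirm this in a crop.

```bash
python3 - <<'E'
from h import *
import pickle;fs=pickle.load(open('f0.pkl','rb'));f,g=fs['scene'],fs['side']
a=cv2.resize(f['color'][145:265,230:420],None,fx=4,fy=4,interpolation=2)
cv2.imwrite('pics/c1.png',a[:,:,::-1])
b=cv2.resize(g['color'][145:295,225:365],None,fx=4,fy=4,interpolation=2)
cv2.imwrite('pics/c2.png',b[:,:,::-1])
for n,p,q,z in (('rA',(291,175),(266,277),.012),('rB',(394,206),(253,192),.012),('loupe',(243,160),(279,329),.02),('orange',(312,164),(235,268),.01),('brown',(311,183),(264,256),.01),('dish',(461,228),(252,151),.015)):
    print(n,onz(f,p,z).round(3),onz(g,q,z).round(3),tri(f,p,g,q))
E
```

```text
rA [ 0.455 -0.143  0.012] [ 0.455 -0.15   0.012] (array([ 0.45366274, -0.14551423,  0.00798747]), np.float64(0.0036216019791665563))
rB [0.466 0.157 0.012] [0.465 0.151 0.012] (array([0.46426973, 0.15670377, 0.0086477 ]), np.float64(0.0023243709164687963))
loupe [ 0.455 -0.295  0.02 ] [ 0.459 -0.298  0.02 ] (array([ 0.45719926, -0.29570931,  0.02004801]), np.float64(0.00503139126331028))
orange [ 0.391 -0.104  0.01 ] [ 0.389 -0.107  0.01 ] (array([ 0.38856926, -0.10473617,  0.00751585]), np.float64(0.0005509196187606057))
brown [ 0.463 -0.08   0.01 ] [ 0.46  -0.085  0.01 ] (array([ 0.45993345, -0.08098955,  0.006319  ]), np.float64(0.0005762269623019652))
dish [0.48  0.336 0.015] [0.486 0.339 0.015] (array([0.4850789 , 0.33482636, 0.01915588]), np.float64(0.0019997610196192533))
```

View pics/c1.png

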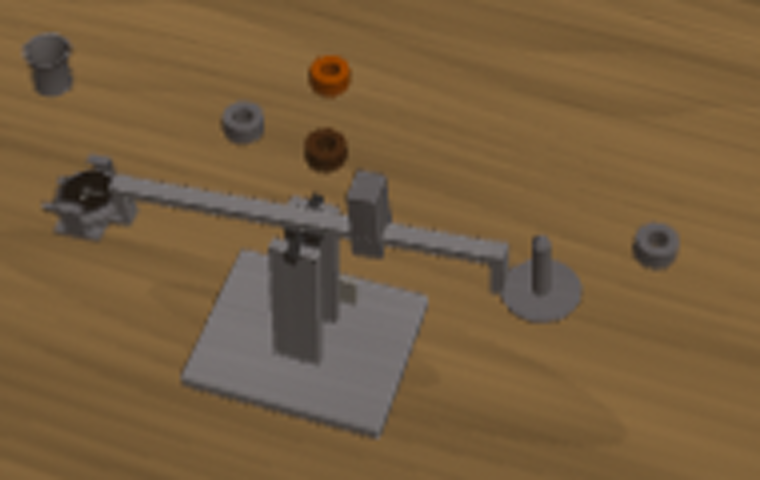

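View pics/c2.png

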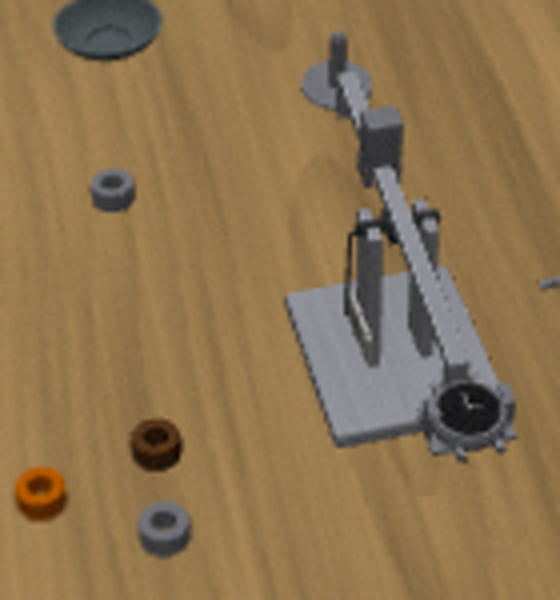

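Confirmed: the two light-grey rings are at scene (291,175) and (394,206), as the watch-side and pan-side ring. The brown and orange ones are decoys. Next I'll locate the stand, post and poise.

```bash
python3 - <<'E'
from h import *
import pickle;fs=pickle.load(open('f0.pkl','rb'));f,g=fs['scene'],fs['side']
F=lambda u,v:((u+.5)/4-.5+230,(v+.5)/4-.5+145)
G=lambda u,v:((u+.5)/4-.5+225,(v+.5)/4-.5+145)
c=[onz(f,F(*p),.012) for p in ((246,252),(427,297),(380,436),(183,380))]
print(np.round(c,3)); print('ctr',np.mean(c,0))
e1=c[1]-c[0];e2=c[2]-c[3];print(np.degrees(np.arctan2(e1[1],e1[0])),np.degrees(np.arctan2(e2[1],e2[0])),np.linalg.norm(e1),np.linalg.norm(c[3]-c[0]))
print('side corners',[onz(g,G(*p),.012).round(3) for p in ((288,297),(447,270),(340,443))])
for n,p,q in(('posttop',(541,240),(338,35)),('watch',(88,192),(469,407)),('pan',(542,290),(337,85))):print(n,tri(f,F(*p),g,G(*q)))
# poise top face centre
print('poise',tri(f,F(370,182),g,G(381,118)))
E
```

```text
[[ 0.566 -0.097  0.012]
 [ 0.56   0.027  0.012]
 [ 0.67   0.033  0.012]
 [ 0.674 -0.094  0.012]]
ctr [ 0.61742385 -0.03265484  0.012     ]
92.67865300566704 91.66836353591663 0.12368905500009435 0.1078816213981547
side corners [array([0.56 , 0.022, 0.012]), array([0.666, 0.025, 0.012]), array([ 0.565, -0.108,  0.012])]
posttop (array([0.60955668, 0.10123414, 0.15507026]), np.float64(0.0010803153148065384))
watch (array([ 0.62135946, -0.17348887,  0.09937739]), np.float64(0.0012275892691451663))
pan (array([0.60968213, 0.10587875, 0.11267208]), np.float64(0.0020906305390272556))
poise (array([0.61226794, 0.00233239, 0.16546185]), np.float64(0.003704860604001447))
```

```bash
cat >> h.py <<'E'
def delta(p,yaw,tiltx=0):
    """shift (mm) and rotvec (deg) in tool axes; tiltx = world-x-ish tilt deg about tool y after yaw"""
    s=observe();A=rot(s['tool_rot']);B=R.from_euler('xyz',[np.pi,0,np.radians(yaw)]).as_matrix()@R.from_euler('y',tiltx,degrees=True).as_matrix()
    d=A.T@(np.array(p)-s['position'])
    print('shift mm',(d*1e3).round(1),'rot',R.from_matrix(A.T@B).as_rotvec(degrees=True).round(2),'t',round(s['clock'],2))
E
python3 - <<'E'
from h import *
delta((.4545,-.146,.13),92.3)
E
```

```text
shift mm [ 379.6 -335.2  101.1] rot [-4.000e-02 -3.000e-02 -7.277e+01] t 0.15
```

Request:
{"name": "send_rows", "arguments": {
  "plan": "0.38 -0.335 0.1 0 0 -72.8 0.06;0.38 -0.335 0.1 0 0 -72.8 0.06;0.38 -0.335 0.1 0 0 -72.8 0.06;0.38 -0.335 0.1 0 0 -72.8 0.06;0.38 -0.335 0.1 0 0 -72.8 0.06;0.38 -0.335 0.1 0 0 -72.8 0.06;0.38 -0.335 0.1 0 0 -72.8 0.06;0.38 -0.335 0.1 0 0 -72.8 0.06;0.38 -0.335 0.1 0 0 -72.8 0.06;0.38 -0.335 0.1 0 0 -72.8 0.06",
  "grip_force": 20
}}

```text
clock: 0.98
position: [0.408, -0.2301, 0.1504]
tool_rot: [3.141, 0.0, 1.597]
force: [2.4, -1.6, -0.4]
grip_width: 0.0603
finger_force: 0.0
```

```bash
python3 - <<'E'
from h import *
delta((.4545,-.146,.13),92.3)
E
```

```text
shift mm [82.8 48.6 20.4] rot [ 0.02  0.01 -0.83] t 0.98
```

Request:
{"name": "send_rows", "arguments": {
  "plan": "0.041 0.024 0.01 0 0 -0.8 0.06;0.083 0.049 0.02 0 0 -0.8 0.06;0.083 0.049 0.02 0 0 -0.8 0.06;0.083 0.049 0.02 0 0 -0.8 0.06;0.083 0.049 0.02 0 0 -0.8 0.06"
}}

```text
clock: 1.4
position: [0.4549, -0.1471, 0.1303]
tool_rot: [-3.141, -0.0, 1.607]
force: [-0.2, -0.6, 0.5]
grip_width: 0.0602
finger_force: 0.0
```

```bash
python3 - <<'E'
from h import *
s=observe();print(s['position'],s['tool_rot'],s['clock'])
f=grab('wrist');save(f,'w1.png')
print(proj(f,[[.4545,-.146,.016],s['position']]))
E
```

```text
[ 0.4549411  -0.14706402  0.13031482] [-3.14089816e+00 -2.94539817e-04  1.60676866e+00] 1.4
[[323.18275659 195.72148484]
 [323.90519262 267.84442057]]
```

View pics/w1.png

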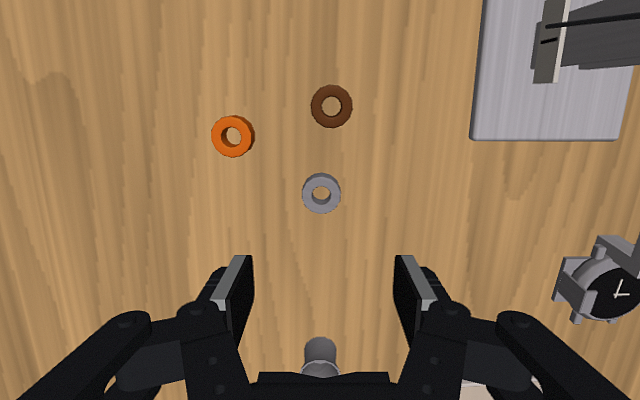

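The wrist picture shows the grey ring at (321,192), brown at (331,106) and orange at (233,136). The fingers are clear. I'll refine the ring's centre from a mask.

```bash
cat >> h.py <<'E'
def greyring(f,c,r=45,smax=60,z=.016):
    x,y=int(c[0])-r,int(c[1])-r
    im=f['color'][y:y+2*r,x:x+2*r];h=cv2.cvtColor(im,cv2.COLOR_RGB2HSV)
    m=((h[:,:,1]<smax)&(h[:,:,2]>70)).astype(np.uint8)
    cs,_=cv2.findContours(m,cv2.RETR_EXTERNAL,cv2.CHAIN_APPROX_NONE);k=max(cs,key=cv2.contourArea)
    cs2,hi=cv2.findContours(m,cv2.RETR_CCOMP,cv2.CHAIN_APPROX_NONE)
    hol=[q for q,t in zip(cs2,hi[0]) if t[3]>=0 and cv2.contourArea(q)>40]
    e=cv2.fitEllipse(k);p=(e[0][0]+x,e[0][1]+y);out=[p,e[1],onz(f,p,z*.6)]
    for q in hol:
        e=cv2.fitEllipse(q);p=(e[0][0]+x,e[0][1]+y);out+=[('hole',p,e[1],onz(f,p,z))]
    return out
E
python3 - <<'E'
from h import *
f=grab('wrist');r=greyring(f,(321,192),28);print(r)
delta((r[2][0],r[2][1],.005),92.3)
E
```

```text
[(321.3755645751953, 191.50171279907227), (37.89190673828125, 40.16347885131836), array([ 0.45273555, -0.14565557,  0.0096    ]), ('hole', (321.61597061157227, 191.2501106262207), (14.15815258026123, 19.557161331176758), array([ 0.45288806, -0.14373679,  0.016     ]))]
shift mm [  3.1  -1.5 125.6] rot [-0.02  0.02 -0.41] t 1.5
```

Request:
{"name": "send_rows", "arguments": {
  "plan": "0.004 -0.002 0.04 0 0 0 0.055;0.004 -0.002 0.08 0 0 0 0.055;0.004 -0.002 0.11 0 0 0 0.055;0.004 -0.002 0.125 0 0 0 0.055;0.004 -0.002 0.125 0 0 0 0.055;0.004 -0.002 0.125 0 0 0 0.02;0.004 -0.002 0.125 0 0 0 0.02;0.004 -0.002 0.125 0 0 0 0.02;0.004 -0.002 0.125 0 0 0 0.02;0.004 -0.002 0.125 0 0 0 0.02",
  "grip_force": 25
}}

```text
clock: 2.33
position: [0.4532, -0.1447, 0.0069]
tool_rot: [3.14, 0.001, 1.604]
force: [-3.5, -1.5, 10.2]
grip_width: 0.0287
finger_force: 25.0
```

```bash
python3 - <<'E'
from h import *
delta((.453,-.1445,.21),92.3)
delta((.6096,.1012-.005,.21),92.3,5.7)
E
```

```text
shift mm [-0.000e+00  1.000e-01 -2.031e+02] rot [ 0.1   0.06 -0.4 ] t 2.33
shift mm [ 235.3  164.6 -203. ] rot [ 0.12  5.76 -0.4 ] t 2.33
```

Request:
{"name": "send_rows", "arguments": {
  "plan": "0 0 -0.04 0 0 0 0.02;0 0 -0.08 0 0 0 0.02;0 0 -0.12 0 0 0 0.02;0 0 -0.16 0 0 0 0.02;0.02 0.014 -0.19 0 1 0 0.02;0.05 0.035 -0.203 0 2 0 0.02;0.08 0.056 -0.203 0 3 0 0.02;0.11 0.077 -0.203 0 4 0 0.02;0.14 0.098 -0.203 0 5 0 0.02;0.17 0.119 -0.203 0 5.7 -0.4 0.02"
}}

```text
clock: 3.17
position: [0.5667, 0.0311, 0.2098]
tool_rot: [3.14, -0.1, 1.611]
force: [-0.2, -1.1, -0.2]
grip_width: 0.0283
finger_force: 25.1
```

Request:
{"name": "send_rows", "arguments": {
  "plan": "0.03 0.021 0 0 0 0 0.02;0.05 0.035 0 0 0 0 0.02;0.05 0.035 0 0 0 0 0.02;0.05 0.035 0 0 0 0 0.02"
}}

```text
clock: 3.5
position: [0.599, 0.0824, 0.2143]
tool_rot: [3.14, -0.1, 1.614]
force: [-0.2, -0.4, -1.4]
grip_width: 0.0287
finger_force: 25.1
```

```bash
python3 - <<'E'
from h import *
s=observe();print(s['position'],s['tool_rot'],s['clock'],s['grip_width'],s['force'])
f=grab('wrist');save(f,'w2.png')
print(proj(f,[[.6096,.1012,.1555],s['position']]))
delta((.6096,.1012-.005,.21),92.3,5.7)
E
```

```text
[0.59896429 0.08236077 0.21430816] [ 3.14031572 -0.09992174  1.61377094] 3.5 0.02870706791262092 [-0.16529086 -0.37378771 -1.39523916]
[[342.80595473 201.90422643]
 [323.8929769  267.88428822]]
shift mm [14.3 11.6  5.6] rot [0.04 0.02 0.07] t 3.55
```

View pics/w2.png

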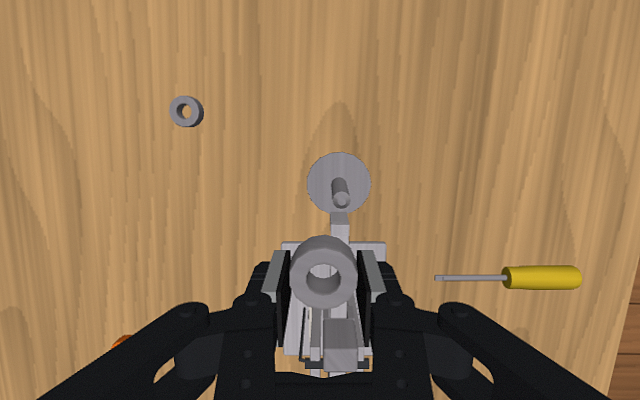

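Wrist view: the held ring is at about (323,272). The post top is at (342,200), the pan at (338,182) and the second ring at (186,111). I'll check the ring and post positions in one crop with the predicted circles drawn in.

```bash
cat >> h.py <<'E'
def circ(c,r,n,k=48):
    n=np.array(n,float);n/=np.linalg.norm(n);a=np.cross(n,[0,1,0.3]);a/=np.linalg.norm(a);b=np.cross(n,a);t=np.linspace(0,2*np.pi,k)[:,None]
    return np.array(c)+r*(np.cos(t)*a+np.sin(t)*b)
def overlay(f,curves,crop,k,name):
    im=cv2.resize(f['color'][crop[1]:crop[3],crop[0]:crop[2]],None,fx=k,fy=k,interpolation=2)[:,:,::-1].copy()
    for P,col in curves:
        q=((proj(f,P)-np.array(crop[:2])+.5)*k).round().astype(np.int32)
        cv2.polylines(im,[q],False,col,1)
    cv2.imwrite('pics/'+name,im)
E
python3 - <<'E'
from h import *
s=observe();f=grab('wrist');Rt=rot(s['tool_rot']);p=s['position'];w=lambda v:p+Rt@np.array(v)
n=Rt[:,2]
overlay(f,[(circ(w((0,0,-.0091)),.015,n),(0,0,255)),(circ(w((0,0,-.0091)),.007,n),(0,0,255)),(circ((.6096,.1012,.1555),.0055,n),(0,255,0)),(circ((.6096,.1053,.1138),.023,n),(0,255,0))],(270,145,375,315),3.5,'o1.png')
import pickle;pickle.dump((s,f),open('w2.pkl','wb'))
E
```

```text
(no output)
```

View pics/o1.png

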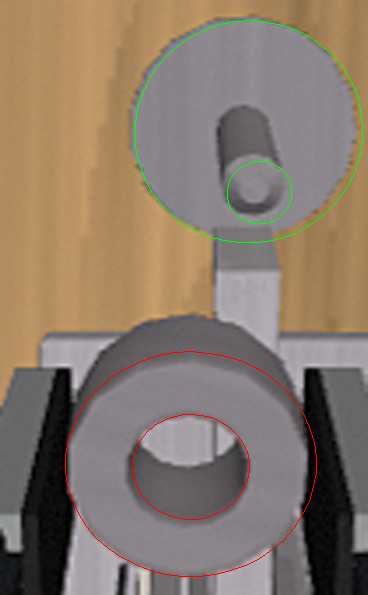

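```bash
python3 - <<'E'
from h import *
import pickle;s,f=pickle.load(open('w2.pkl','rb'))
C=lambda u,v:((u+.5)/3.5-.5+270,(v+.5)/3.5-.5+145)
Rt=rot(s['tool_rot'])
pt=onz(f,C(252,186),.1555);pn=onz(f,C(244,130),.1138);print(pt,pn,pt-pn)
# ring top centre in tool frame
Pr=[]
for q in((188,466),):
    o,d=ray(f,C(*q));o=Rt.T@(o-s['position']);d=Rt.T@d;Pr.append(o+d*(-.0091-o[2])/d[2])
print('ring tool',np.array(Pr))
print('hole ring B',greyring(f,(186,111),25))
h=rot(s['tool_rot']).T@(pt-s['position']);print('post top in tool',h,'tool rot',np.degrees(s['tool_rot']))
E
```

```text
[0.60843559 0.1021878  0.1555    ] [0.60877671 0.10605893 0.1138    ] [-0.00034112 -0.00387113  0.0417    ]
ring tool [[ 8.15024648e-05 -2.41552937e-04 -9.10000000e-03]]
hole ring B [(184.73801612854004, 108.86983680725098), (30.37680435180664, 31.37990379333496), array([0.46153664, 0.15693926, 0.0096    ]), ('hole', (184.47633743286133, 108.71704483032227), (13.549408912658691, 17.33856201171875), array([0.46371913, 0.1567594 , 0.016     ]))]
post top in tool [0.0149468  0.01063129 0.06038582] tool rot [179.95528806  -5.67953762  92.3681709 ]
```

Request:
{"name": "send_rows", "arguments": {
  "plan": "0.015 0.011 0.01 0 0 0 0.02;0.015 0.011 0.03 0 0 0 0.02;0.015 0.011 0.04 0 0 0 0.02;0.015 0.011 0.04 0 0 0 0.02;0.015 0.011 0.04 0 0 0 0.02;0.015 0.011 0.04 0 0 0 0.02"
}}

```text
clock: 4.1
position: [0.6093, 0.0997, 0.1762]
tool_rot: [3.14, -0.099, 1.611]
force: [-0.1, 0.6, 0.1]
grip_width: 0.0285
finger_force: 25.1
```

```bash
python3 - <<'E'
from h import *
s=observe();f=grab('wrist');Rt=rot(s['tool_rot']);p=s['position'];w=lambda v:p+Rt@np.array(v)
n=Rt[:,2]
pt=np.array([0.60844,.10219,.1555])
print(p,s['force'],'post in tool',Rt.T@(pt-p),s['clock'])
overlay(f,[(circ(w((0,0,-.0091)),.015,n),(0,0,255)),(circ(w((0,0,-.0091)),.007,n),(0,0,255)),(circ(pt,.0055,n),(0,255,0)),(circ((.6088,.1061,.1138),.023,n),(0,255,0))],(270,180,375,315),4,'o2.png')
import pickle;pickle.dump((s,f),open('w3.pkl','wb'))
E
```

```text
[0.60929062 0.09965635 0.1761831 ] [-0.05488879  0.56126481  0.08483765] post in tool [ 0.00050336 -0.00077178  0.02083469] 4.1
```

View pics/o2.png

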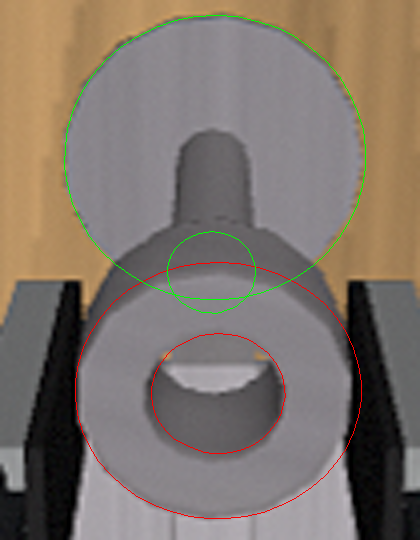

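The pan overlay fits and the ring lines up with the post to within about 0.5 mm. I'll thread it on in stages.

Request:
{"name": "send_rows", "arguments": {
  "plan": "0.0005 -0.0004 0.005 0 0 0 0.02;0.0005 -0.0004 0.01 0 0 0 0.02;0.0005 -0.0004 0.014 0 0 0 0.02;0.0005 -0.0004 0.017 0 0 0 0.02;0.0005 -0.0004 0.02 0 0 0 0.02;0.0005 -0.0004 0.022 0 0 0 0.02;0.0005 -0.0004 0.022 0 0 0 0.02"
}}

```text
clock: 4.73
position: [0.6084, 0.1032, 0.1529]
tool_rot: [-3.141, -0.099, 1.612]
force: [-0.2, -1.1, -1.6]
grip_width: 0.0287
finger_force: 25.1
```

Request:
{"name": "send_rows", "arguments": {
  "plan": "0 0 0.005 0 0 0 0.02;0 0 0.01 0 0 0 0.02;0 0 0.015 0 0 0 0.02;0 0 0.02 0 0 0 0.02;0 0 0.025 0 0 0 0.02;0 0 0.025 0 0 0 0.02"
}}

```text
clock: 5.23
position: [0.6079, 0.1057, 0.1273]
tool_rot: [-3.14, -0.099, 1.612]
force: [0.3, -0.1, -0.3]
grip_width: 0.0288
finger_force: 25.1
```

```bash
python3 - <<'E'
from h import *
s=observe();Rt=rot(s['tool_rot']);p=s['position']
print(s['force'],Rt.T@(np.array([.6088,.1061,.1138])-p))
E
```

```text
[ 0.32673125 -0.1342708  -0.28504645] [-0.00097667  0.00088964  0.0135093 ]
```

Request:
{"name": "send_rows", "arguments": {
  "plan": "-0.0006 0.0006 0.003 0 0 0 0.02;-0.0006 0.0006 0.0055 0 0 0 0.02;-0.0006 0.0006 0.0055 0 0 0 0.02;-0.0006 0.0006 0.0055 0 0 0 0.045;-0.0006 0.0006 0.0055 0 0 0 0.045;-0.0006 0.0006 0.0055 0 0 0 0.045;-0.0006 0.0006 0.0055 0 0 0 0.045"
}}

```text
clock: 5.82
position: [0.6092, 0.1057, 0.1232]
tool_rot: [3.141, -0.1, 1.612]
force: [0.3, 0.8, 0.3]
grip_width: 0.045
finger_force: 0.0
```

Request:
{"name": "send_rows", "arguments": {
  "plan": "0 0 -0.02 0 0 0 0.045;0 0 -0.05 0 0 0 0.045;0 0 -0.08 0 0 0 0.045;0 0 -0.1 0 0 0 0.05;0 0 -0.1 0 0 0 0.055"
}}

```text
clock: 6.23
position: [0.6112, 0.0957, 0.2269]
tool_rot: [3.135, -0.1, 1.612]
force: [0.0, -0.4, 0.3]
grip_width: 0.0551
finger_force: 0.0
```

```bash
python3 - <<'E'
from h import *
delta((.4625,.1558,.13),92.3)
E
```

```text
shift mm [  56.1 -146.7  102.1] rot [ 0.36 -5.72  0.02] t 6.23
```

Request:
{"name": "send_rows", "arguments": {
  "plan": "0.014 -0.037 0 0 -2 0 0.055;0.028 -0.073 0.02 0.1 -4 0 0.055;0.042 -0.11 0.05 0.3 -5.7 0 0.055;0.056 -0.147 0.08 0.3 -5.7 0 0.055;0.056 -0.147 0.102 0.3 -5.7 0 0.055;0.056 -0.147 0.102 0.3 -5.7 0 0.055;0.056 -0.147 0.102 0.3 -5.7 0 0.055;0.056 -0.147 0.102 0.3 -5.7 0 0.055"
}}

```text
clock: 6.9
position: [0.4609, 0.1555, 0.1272]
tool_rot: [-3.138, -0.0, 1.612]
force: [-1.5, 0.2, -0.3]
grip_width: 0.0548
finger_force: 0.0
```

```bash
python3 - <<'E'
from h import *
s=observe();f=grab('wrist');c=proj(f,[.4625,.1568,.012])[0];r=greyring(f,c,28);print(c,s['position'],s['tool_rot'],r)
y=(r[2][1]+r[3][3][1])/2;x=(r[2][0]+r[3][3][0])/2
delta((x,y,.005),92.3)
# scene check of ring A on post
g=grab('scene');save(g,'x.png');save(f,'y.png')
E
```

```text
[326.40773005 195.18791981] [0.46092251 0.15547855 0.12715635] [-3.13755296e+00 -2.40194938e-04  1.61162928e+00] [(326.7952175140381, 195.1114101409912), (38.09507369995117, 40.723079681396484), array([0.4628304 , 0.15620342, 0.0096    ]), ('hole', (326.96350860595703, 194.89998626708984), (14.637099266052246, 20.42236328125), array([0.46283439, 0.15815236, 0.016     ]))]
shift mm [  1.7   2.1 122.4] rot [-0.19 -0.03 -0.  ] t 6.95
```

Request:
{"name": "send_rows", "arguments": {
  "plan": "0.0017 0.002 0.04 0 0 0 0.055;0.0017 0.002 0.08 0 0 0 0.055;0.0017 0.002 0.11 -0.2 0 0 0.055;0.0017 0.002 0.121 -0.2 0 0 0.055;0.0017 0.002 0.121 -0.2 0 0 0.055;0.0017 0.002 0.121 -0.2 0 0 0.02;0.0017 0.002 0.121 -0.2 0 0 0.02;0.0017 0.002 0.121 -0.2 0 0 0.02;0.0017 0.002 0.121 -0.2 0 0 0.02;0.0017 0.002 0.121 -0.2 0 0 0.02",
  "grip_force": 25
}}

```text
clock: 7.83
position: [0.4625, 0.1575, 0.0075]
tool_rot: [3.14, -0.001, 1.611]
force: [-1.2, 0.2, 6.0]
grip_width: 0.0285
finger_force: 24.2
```

```bash
python3 - <<'E'
from h import *
s=observe();p=s['position'];delta((p[0],p[1],.22),92.3)
delta((.6093,.0982,.205),92.3,5.7)
E
```

```text
shift mm [ 2.000e-01  3.000e-01 -2.125e+02] rot [ 0.09 -0.05  0.03] t 7.83
shift mm [ -65.1  144.6 -197.3] rot [0.09 5.65 0.03] t 7.83
```

Request:
{"name": "send_rows", "arguments": {
  "plan": "0 0 -0.04 0 0 0 0.02;0 0 -0.08 0 0 0 0.02;0 0 -0.12 0 0 0 0.02;0 0 -0.16 0 0 0 0.02;-0.01 0.02 -0.197 0 1 0 0.02;-0.022 0.05 -0.197 0 2 0 0.02;-0.035 0.08 -0.197 0 3 0 0.02;-0.05 0.11 -0.197 0 4 0 0.02;-0.065 0.1446 -0.197 0 5.65 0 0.02;-0.065 0.1446 -0.197 0 5.65 0 0.02"
}}

```text
clock: 8.67
position: [0.614, 0.093, 0.2036]
tool_rot: [3.139, -0.099, 1.605]
force: [-0.3, -1.2, -0.8]
grip_width: 0.0284
finger_force: 25.0
```

Request:
{"name": "send_rows", "arguments": {
  "plan": "0 0 0.01 0 0 0 0.02;0 0 0.02 0 0 0 0.02;0 0 0.026 0 0 0 0.02;0 0 0.026 0 0 0 0.02;0 0 0.026 0 0 0 0.02"
}}

```text
clock: 9.08
position: [0.6079, 0.1014, 0.1765]
tool_rot: [-3.14, -0.098, 1.613]
force: [0.6, -0.3, -0.7]
grip_width: 0.0281
finger_force: 25.0
```

```bash
python3 - <<'E'
from h import *
s=observe();f=grab('wrist');Rt=rot(s['tool_rot']);p=s['position'];w=lambda v:p+Rt@np.array(v)
n=Rt[:,2]
pt=np.array([0.60844,.10219,.1555])
print(p,s['tool_rot'],s['force'],'post in tool',Rt.T@(pt-p),s['clock'])
overlay(f,[(circ(w((0,0,-.0085)),.015,n),(0,0,255)),(circ(w((0,0,-.0085)),.007,n),(0,0,255)),(circ(pt,.0055,n),(0,255,0)),(circ((.6088,.1061,.1138),.023,n),(0,255,0))],(270,180,375,315),4,'o3.png')
E
```

```text
[0.60785884 0.10142731 0.17648364] [-3.13967813 -0.09848485  1.61310675] [ 0.55111601 -0.25316136 -0.65421387] post in tool [-0.00132938  0.00065302  0.02095326] 9.0833
```

View pics/o3.png

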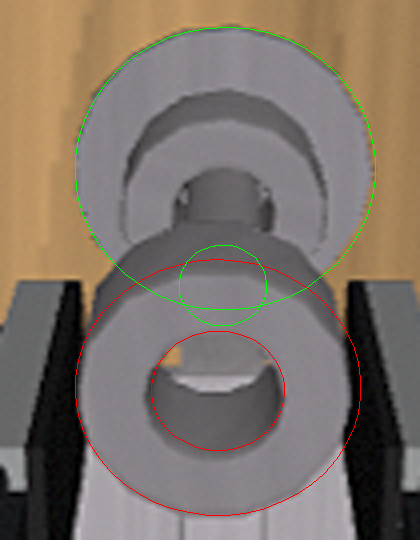

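Ring A lies flat on the pan around the post. Ring B needs a shift of −1.3 mm in x and +0.9 mm in y.

Request:
{"name": "send_rows", "arguments": {
  "plan": "-0.0013 0.0009 0.005 0 0 0 0.02;-0.0013 0.0009 0.01 0 0 0 0.02;-0.0013 0.0009 0.014 0 0 0 0.02;-0.0013 0.0009 0.017 0 0 0 0.02;-0.0013 0.0009 0.02 0 0 0 0.02;-0.0013 0.0009 0.023 0 0 0 0.02;-0.0013 0.0009 0.023 0 0 0 0.02"
}}

```text
clock: 9.72
position: [0.6091, 0.1019, 0.1528]
tool_rot: [-3.139, -0.099, 1.612]
force: [0.3, -0.4, -0.4]
grip_width: 0.028
finger_force: 25.0
```

```bash
python3 - <<'E'
from h import *
s=observe();Rt=rot(s['tool_rot']);p=s['position']
for q in([0.60844,.10219,.1555],[.6088,.1061,.1138]):print(s['force'],Rt.T@(np.array(q)-p))
E
```

```text
[ 0.30030023 -0.39864624 -0.44974205] [ 0.00061832 -0.00064522 -0.00264566]
[ 0.30030023 -0.39864624 -0.44974205] [ 3.86504777e-04 -3.41439974e-05  3.92336959e-02]
```

Request:
{"name": "send_rows", "arguments": {
  "plan": "0.0003 0 0.005 0 0 0 0.02;0.0003 0 0.01 0 0 0 0.02;0.0003 0 0.014 0 0 0 0.02;0.0003 0 0.014 0 0 0 0.02;0.0003 0 0.014 0 0 0 0.045;0.0003 0 0.014 0 0 0 0.045;0.0003 0 0.014 0 0 0 0.045;0.0003 0 0.014 0 0 0 0.045"
}}

```text
clock: 10.38
position: [0.6094, 0.1035, 0.1398]
tool_rot: [-3.141, -0.099, 1.612]
force: [-0.0, 0.0, 0.2]
grip_width: 0.0448
finger_force: 0.0
```

Request:
{"name": "send_rows", "arguments": {
  "plan": "0 0 -0.02 0 0 0 0.045;0 0 -0.05 0 0 0 0.045;0 0 -0.08 0 0 0 0.045;0 0 -0.1 0 0 0 0.045;0 0 -0.1 0 -5.7 0 0.045;0 0 -0.1 0 -5.7 0 0;0 0 -0.1 0 -5.7 0 0;0 0 -0.1 0 -5.7 0 0;0 0 -0.1 0 -5.7 0 0;0 0 -0.1 0 -5.7 0 0"
}}

```text
clock: 11.22
position: [0.6098, 0.0929, 0.2385]
tool_rot: [-3.139, 0.0, 1.611]
force: [0.0, 0.3, -0.4]
grip_width: -0.0001
finger_force: 0.0
```

```bash
python3 - <<'E'
from h import *
s=observe();print(s['position'],s['tool_rot'])
f=grab('wrist');g=grab('scene');d=grab('side')
im=[cv2.resize(x,(400,280),interpolation=2) for x in (g['color'][160:265,235:385],d['color'][145:257,270:430])]
cv2.imwrite('pics/v.png',np.vstack([np.hstack(im),cv2.resize(f['color'],(480,300))[:,:,::1].copy() if 0 else cv2.copyMakeBorder(cv2.resize(f['color'],(480,300)),0,0,0,320,0)])[:,:,::-1])
E
```

```text
[0.60975126 0.09290725 0.23854921] [-3.13934842e+00  3.09010754e-04  1.61090871e+00]
```

View pics/v.png

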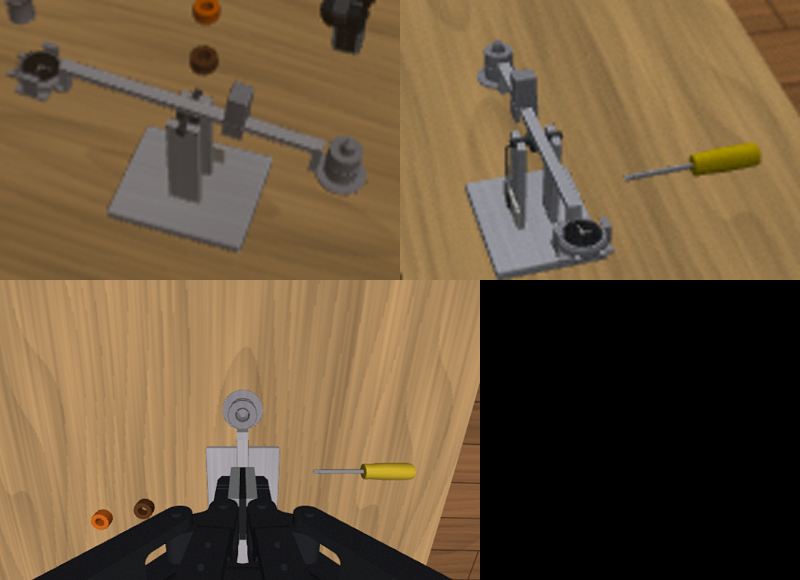

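Both rings are threaded and the beam has tipped to the pan side. That was the last picture view I'm allowed, so from here I measure tilt numerically, tracking the watch dial (dark blob) in the scene and side images.

```bash
cat >> h.py <<'E'
U=np.array([-.0402,.9992,0]);PIV=np.array([.6144,-.0346,.115])
def loc(s,z,th): # beam-local (y,z) -> world, positive = pan down
    c,n=np.cos(th),np.sin(th);return PIV+U*(s*c+z*n)+np.array([0,0,z*c-s*n])
def dial(f,box):
    x0,y0,x1,y1=box;h=cv2.cvtColor(f['color'][y0:y1,x0:x1],cv2.COLOR_RGB2HSV)
    m=(h[:,:,2]<60).astype(np.uint8);n,l,st,c=cv2.connectedComponentsWithStats(m)
    i=1+np.argmax(st[1:,4]);return c[i]+(x0,y0),st[i,4]
B={'scene':(238,170,272,210),'side':(325,225,362,275)}
def tilt(n,f,zc):
    p,a=dial(f,B[n]);th=np.linspace(-.14,.14,281);q=proj(f,[loc(-.14,zc,t) for t in th])
    k=(proj(f,loc(-.14,zc,.1))-proj(f,loc(-.14,zc,-.1)))[0];k/=np.linalg.norm(k)
    return np.interp(p@k,q@k,th) if (q@k)[-1]>(q@k)[0] else np.interp(-p@k,-(q@k),th),a
E
python3 - <<'E'
from h import *
import pickle
f0=pickle.load(open('f0.pkl','rb'))
for n in('scene','side'):
    f=grab(n)
    print(n,dial(f0[n],B[n]),proj(f0[n],loc(-.14,.01,-.1)),dial(f,B[n]),[(zc,tilt(n,f0[n],zc),tilt(n,f,zc)) for zc in(.0,.005,.01)])
delta((.611,.052,.20),92.3)
E
```

```text
scene (array([251.41758242, 192.16483516]), np.int32(91)) [[250.58289751 189.03582593]] (array([250.02830189, 184.17924528]), np.int32(106)) [(0.0, (np.float64(-0.10622976554391633), np.int32(91)), (np.float64(0.09586162880148168), np.int32(106))), (0.005, (np.float64(-0.14), np.int32(91)), (np.float64(0.05975678588278938), np.int32(106))), (0.01, (np.float64(-0.14), np.int32(91)), (np.float64(0.02310899994066614), np.int32(106)))]
side (array([341.9109589 , 246.86986301]), np.int32(146)) [[341.46187819 243.06652097]] (array([342.45833333, 237.96666667]), np.int32(120)) [(0.0, (np.float64(-0.12281135865431224), np.int32(146)), (np.float64(0.0793993386390917), np.int32(120))), (0.005, (np.float64(-0.14), np.int32(146)), (np.float64(0.043959617257318014), np.int32(120))), (0.01, (np.float64(-0.14), np.int32(146)), (np.float64(0.009696023659926155), np.int32(120)))]
shift mm [-41.4  -0.5  39. ] rot [-0.09  0.04  0.03] t 11.47
```

Both cameras give a swing of 0.202 rad, so the beam is on the +0.1 stop and the calibration offsets are +0.005 (scene) and +0.022 (side). Next I'll bring the shut fingertips behind the poise.

Request:
{"name": "send_rows", "arguments": {
  "plan": "-0.02 0 0.01 0 0 0 0;-0.041 0 0.03 0 0 0 0;-0.041 0 0.06 0 0 0 0;-0.041 0 0.08 0 0 0 0;-0.041 0 0.096 0 0 0 0;-0.041 0 0.098 0 0 0 0;-0.041 0 0.098 0 0 0 0"
}}

```text
clock: 12.05
position: [0.6111, 0.0526, 0.1406]
tool_rot: [-3.139, 0.001, 1.612]
force: [0.4, 0.4, 0.4]
grip_width: -0.0001
finger_force: 0.0
```

```bash
cat >> h.py <<'E'
def tilts():
    f=grab('scene');g=grab('side');a=tilt('scene',f,0);b=tilt('side',g,0);s=observe()
    p=s['position'];print('tilt',round(a[0]+.005,4),round(b[0]+.022,4),a[1],b[1],'poise s if touching +face (mm)',round((p[1]+.0346-.02)*1e3,1),'pos',p.round(4),s['force'].round(1),round(s['clock'],2))
E
python3 -c "
from h import *
tilts()"
```

```text
tilt 0.1009 0.1017 106 121 poise s if touching +face (mm) 67.5 pos [0.6119 0.0529 0.1422] [0.2 0.6 0.9] 12.15
```

Request:
{"name": "send_rows", "arguments": {
  "plan": "-0.004 0 0 0 0 0 0;-0.008 0 0 0 0 0 0;-0.011 0 0 0 0 0 0;-0.0135 0 0 0 0 0 0;-0.016 0 0 0 0 0 0;-0.0185 0 0 0 0 0 0;-0.021 0 0 0 0 0 0;-0.0235 0 0 0 0 0 0;-0.026 0 0 0 0 0 0;-0.0285 0 0 0 0 0 0"
}}

```text
clock: 12.98
position: [0.6126, 0.0242, 0.1412]
tool_rot: [-3.14, 0.001, 1.612]
force: [-1.2, 1.5, 1.4]
grip_width: 0.0003
finger_force: 0.8
```

Request:
{"name": "send_rows", "arguments": {
  "plan": "-0.0025 0 0 0 0 0 0;-0.005 0 0 0 0 0 0;-0.0075 0 0 0 0 0 0;-0.01 0 0 0 0 0 0;-0.01 0 0 0 0 0 0;0.005 0 0 0 0 0 0;0.005 0 0 0 0 0 0;0.005 0 0 0 0 0 0;0.005 0 0 0 0 0 0"
}}

```text
clock: 13.73
position: [0.6123, 0.0291, 0.141]
tool_rot: [-3.14, 0.001, 1.612]
force: [0.1, 0.3, 0.4]
grip_width: 0.0002
finger_force: 0.0
```

```bash
python3 -c "
from h import *
tilts()"
```

```text
tilt 0.067 0.0702 110 124 poise s if touching +face (mm) 43.3 pos [0.6123 0.0287 0.1411] [-0.2  0.2  0.5] 13.83
```

Request:
{"name": "send_rows", "arguments": {
  "plan": "0.005 0 0 0 0 0 0;0.005 0 0 0 0 0 0;0.005 0 0 0 0 0 0;0.005 0 0 0 0 0 0;0.005 0 0 0 0 0 0;0.005 0 0 0 0 0 0;0.005 0 0 0 0 0 0;0.005 0 0 0 0 0 0;0.005 0 0 0 0 0 0;0.005 0 0 0 0 0 0"
}}

```text
clock: 14.67
position: [0.6121, 0.0341, 0.1411]
tool_rot: [-3.14, 0.001, 1.612]
force: [-0.3, -0.4, 1.4]
grip_width: -0.0
finger_force: 0.0
```

Request:
{"name": "send_rows", "arguments": {
  "plan": "0 0 0 0 0 0 0;0 0 0 0 0 0 0;0 0 0 0 0 0 0;0 0 0 0 0 0 0;0 0 0 0 0 0 0;0 0 0 0 0 0 0;0 0 0 0 0 0 0;0 0 0 0 0 0 0;0 0 0 0 0 0 0;0 0 0 0 0 0 0"
}}

```text
clock: 15.5
position: [0.6121, 0.0341, 0.1411]
tool_rot: [-3.14, 0.001, 1.612]
force: [0.1, -0.2, -0.0]
grip_width: 0.0
finger_force: 0.0
```

```bash
python3 -c "
from h import *
tilts()"
```

```text
tilt 0.0889 0.0905 105 125 poise s if touching +face (mm) 48.7 pos [0.6122 0.0341 0.1411] [-0.4  0.   0.4] 15.6
```

Request:
{"name": "send_rows", "arguments": {
  "plan": "-0.006 0 0 0 0 0 0;-0.012 0 0 0 0 0 0;-0.016 0 0 0 0 0 0;-0.0185 0 0 0 0 0 0;-0.021 0 0 0 0 0 0;-0.0235 0 0 0 0 0 0;-0.026 0 0 0 0 0 0;-0.0285 0 0 0 0 0 0;-0.031 0 0 0 0 0 0;-0.0335 0 0 0 0 0 0"
}}

```text
clock: 16.43
position: [0.6136, 0.0005, 0.1412]
tool_rot: [-3.14, 0.001, 1.612]
force: [-0.8, 1.5, 2.0]
grip_width: -0.0003
finger_force: 0.7
```

Request:
{"name": "send_rows", "arguments": {
  "plan": "-0.002 0 0 0 0 0 0;-0.0025 0 0 0 0 0 0;-0.0025 0 0 0 0 0 0;0.001 0 0 0 0 0 0;0.01 0 0 0 0 0 0;0.02 0 0 0 0 0 0;0.02 0 0 0 0 0 0;0.02 0 0 0 0 0 0;0.02 0 0 0 0 0 0;0.02 0 0 0 0 0 0"
}}

```text
clock: 17.27
position: [0.6127, 0.0203, 0.1411]
tool_rot: [-3.14, 0.001, 1.612]
force: [-0.4, -0.1, -0.2]
grip_width: -0.0
finger_force: 0.0
```

Request:
{"name": "send_rows", "arguments": {
  "plan": "0 0 0 0 0 0 0;0 0 0 0 0 0 0;0 0 0 0 0 0 0;0 0 0 0 0 0 0;0 0 0 0 0 0 0;0 0 0 0 0 0 0;0 0 0 0 0 0 0;0 0 0 0 0 0 0;0 0 0 0 0 0 0;0 0 0 0 0 0 0"
}}

```text
clock: 18.1
position: [0.6127, 0.0207, 0.1411]
tool_rot: [-3.14, 0.001, 1.612]
force: [-1.0, 0.8, -0.1]
grip_width: 0.0001
finger_force: 0.0
```

Request:
{"name": "send_rows", "arguments": {
  "plan": "0 0 0 0 0 0 0;0 0 0 0 0 0 0;0 0 0 0 0 0 0;0 0 0 0 0 0 0;0 0 0 0 0 0 0;0 0 0 0 0 0 0;0 0 0 0 0 0 0;0 0 0 0 0 0 0;0 0 0 0 0 0 0;0 0 0 0 0 0 0"
}}

```text
clock: 18.93
position: [0.6127, 0.0206, 0.1411]
tool_rot: [-3.14, 0.001, 1.612]
force: [-0.3, 0.4, -0.5]
grip_width: 0.0004
finger_force: 0.0
```

```bash
python3 -c "
from h import *
tilts()"
```

```text
tilt 0.0328 0.0343 98 131 poise s if touching +face (mm) 35.2 pos [0.6127 0.0206 0.1411] [ 0.8 -0.5  0.3] 19.03
```

Request:
{"name": "send_rows", "arguments": {
  "plan": "-0.006 0 0 0 0 0 0;-0.012 0 0 0 0 0 0;-0.017 0 0 0 0 0 0;-0.0195 0 0 0 0 0 0;-0.022 0 0 0 0 0 0;-0.0245 0 0 0 0 0 0;-0.027 0 0 0 0 0 0;-0.0295 0 0 0 0 0 0;-0.0295 0 0 0 0 0 0;-0.026 0 0 0 0 0 0"
}}

```text
clock: 19.87
position: [0.6137, -0.0062, 0.141]
tool_rot: [-3.14, 0.001, 1.611]
force: [1.1, 0.4, -0.6]
grip_width: -0.0
finger_force: 0.0
```

Request:
{"name": "send_rows", "arguments": {
  "plan": "0.01 0 0 0 0 0 0;0.025 0 0 0 0 0 0;0.03 0 0 0 0 0 0;0.03 0 -0.04 0 0 0 0;0.03 0 -0.08 0 0 0 0;0.03 0 -0.08 0 0 0 0;0.03 0 -0.08 0 0 0 0;0.03 0 -0.08 0 0 0 0;0.03 0 -0.08 0 0 0 0;0.03 0 -0.08 0 0 0 0"
}}

```text
clock: 20.7
position: [0.6121, 0.0249, 0.2201]
tool_rot: [-3.138, 0.001, 1.612]
force: [0.2, -0.3, 0.0]
grip_width: 0.0002
finger_force: 0.0
```

Request:
{"name": "send_rows", "arguments": {
  "plan": "0 0 0 0 0 0 0;0 0 0 0 0 0 0;0 0 0 0 0 0 0;0 0 0 0 0 0 0;0 0 0 0 0 0 0;0 0 0 0 0 0 0;0 0 0 0 0 0 0;0 0 0 0 0 0 0;0 0 0 0 0 0 0;0 0 0 0 0 0 0"
}}

```text
clock: 21.53
position: [0.6126, 0.0247, 0.2211]
tool_rot: [-3.14, 0.001, 1.612]
force: [-0.7, 0.7, 0.2]
grip_width: 0.0005
finger_force: 0.0
```

Request:
{"name": "send_rows", "arguments": {
  "plan": "0 0 0 0 0 0 0;0 0 0 0 0 0 0;0 0 0 0 0 0 0;0 0 0 0 0 0 0;0 0 0 0 0 0 0;0 0 0 0 0 0 0;0 0 0 0 0 0 0;0 0 0 0 0 0 0;0 0 0 0 0 0 0;0 0 0 0 0 0 0"
}}

```text
clock: 22.37
position: [0.6126, 0.0247, 0.2211]
tool_rot: [-3.14, 0.001, 1.612]
force: [-1.0, -0.1, -0.3]
grip_width: 0.0001
finger_force: 0.0
```

```bash
python3 -c "
from h import *
tilts()"
```

```text
tilt 0.0 0.0022 99 130 poise s if touching +face (mm) 39.3 pos [0.6126 0.0247 0.2211] [-0.2 -0.4 -0.2] 22.47
```

The beam reads level: 0.000 and 0.002 rad, 2.5 s after the fingers let go. I'll take one more reading to see that it is at rest, then hand in.

Request:
{"name": "send_rows", "arguments": {
  "plan": "0 0 0 0 0 0 0;0 0 0 0 0 0 0;0 0 0 0 0 0 0;0 0 0 0 0 0 0;0 0 0 0 0 0 0;0 0 0 0 0 0 0"
}}

```text
clock: 22.97
position: [0.6127, 0.0247, 0.2211]
tool_rot: [-3.14, 0.001, 1.612]
force: [0.1, 0.6, 0.1]
grip_width: 0.0001
finger_force: 0.0
```

```bash
python3 -c "
from h import *
tilts()
print(bot.job_done())"
```

```text
tilt 0.0 0.0022 99 130 poise s if touching +face (mm) 39.3 pos [0.6127 0.0247 0.2211] [ 0.6  0.4 -0.4] 23.07
the job is handed in; nothing more can be done
None
```

Both rings are on the post and let go, the poise is set, and the beam floats at rest at about 0.001 rad by camera; I handed the job in at about 23 s, and it returned no verdict.

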